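Open the tuning port of a mast amplifier

TASK

Unscrew the large round cover cap from the port of the aluminium amplifier case: turn it counterclockwise (seen from above), regrasping as needed, until its thread is free, then lift it straight off. Set it down, without dropping it, open side down and flat in the empty square compartment of the grey parts tray, and let go.

Things in the scene. Friction and masses are not known exactly. Their poses are not given: they have to be found in the camera images.
- cap: Black plastic cover cap, round with 24 grip flats, 52 mm across, 34 mm high, 60 g, open below, on a neck of the amplifier; grip it across any diameter. Origin: centre of its underside; z up. Screwed on with a coarse thread: turned counterclockwise from above (positive yaw) it moves easily and stays level; pull up only once the thread is free, then it clears the neck after 35 mm of lift.
- cap_mark (a point): Outer part of the white line on the cap's top, 20 mm from its axis along the cap's x, 34 mm above its underside. It starts 0 to 12 degrees counterclockwise of the amplifier's x axis. The thread is free once it stands 104 degrees counterclockwise of that axis, and a stop comes at 138: aim for about 120, in two grasps of about 60 each.
- amplifier: Ribbed aluminium case fixed to the bench, 55 mm high; in its frame x -58 to 58, y -63 to 133 mm. Origin: on the bench under the axis of the capped port. The port's brass neck rises 30 mm above the case; the seated cap's underside is 57 mm and its top 91 mm above the bench. A smaller black plug (32 mm across, 14 mm high, at y = 105 mm) on the same case stays as it is.
- tray: Open grey plastic parts tray, fixed to the bench, walls 4 mm thick and 25 mm high, floor 4 mm thick. Origin: on the bench under the centre of the empty square compartment, 150 x 150 mm inside. A narrow compartment beyond its +y wall (from y = +79 to +139 mm) holds a brass ring nut and a small plug.

How it is judged:
By the outcome, as a careful person would: the job done as asked, in the order asked, and still so for the second after the job is handed in, with the robot touching nothing.
It also fails if it takes over 51 s, if anything falls off the work surface, if the arm or the gripper's body presses on something with over 40 N, if the wrist force passes 120 N, or if a joint passes its speed limit or range.

ROBOT

A 6-joint arm with a two-finger parallel gripper is mounted at the origin on the work surface. World frame = base frame: x ahead of the robot, y to its left, z up, the work surface at z = 0. Lengths are in m, angles in rad, forces in N, time in s.
With the tool pointing down it reaches from about 0.275 to 0.825 m from the base axis. Payload 4.9 kg.
Tool frame: the origin (TCP) lies midway between the tips of the shut fingers; the grasp point (between the pads) lies 19 mm behind it (bot.pinch_z is the distance from the TCP to the grasp point, in m); z points along the fingers, x is the direction in which the jaws open and shut, and the axes are right-handed (so a half turn about z gives the same grasp; the last joint's range is limited). The gripper opens to 85 mm and grips with 20 to 120 N. Pads are 22 mm wide; open, the fingers measure 114 mm over their backs; the gripper's body (76 mm by 85 mm) begins 54 mm behind the grasp point. The pads swing forward as they close: fully open they stand 13 mm farther back than shut.
Start: joints at [-1.411, 0.326, -0.193, 1.052, 0, 1.437], TCP at [0.159, -0.526, 0.231] pointing down, gripper open.
Joint ranges: [-2.65, 2.65], [-0.97, 1.79], [-1.3, 1.35], [-1.93, 2.1], [-1.47, 1.37], [-3.14, 3.14]. Speed limits (rad/s): [2.57, 2.57, 3.14, 3.14, 3.14, 3.14].

INTERFACE

Orientations are given as a rotation vector (axis times angle).
In Python, from plant import bot, cams, sign_off gives the robot as it stands.
- The arm moves only by the shell command python3 -m crank 'ROWS' [FORCE]. ROWS is JSON, a list of rows, each a list of 7 numbers: the shift along the tool's x, y, z as a fraction of full scale, then the turn, a rotation vector about the tool's x, y, z as a fraction of full scale, then the closure, from 0 (fully open) to 1 (shut). In form: [[dx, dy, dz, wx, wy, wz, fingers], ...]. A call has 1 to 20 rows; each row shifts and turns the pose as measured when the row begins, along the tool's axes as they then stand; what a row does not reach is not made up. Full scale, the value 1, is 8 cm for a shift and 120 degrees for a turn. A row lasts 1/10 s, in which the tool goes at most 50 mm and 8.59 degrees, less where a joint would pass 70% of its speed; a pose out of reach is approached as far as the arm can. A call with a number of a shift or a turn outside -1 to 1 is refused whole. A call with a gripper value outside its range is refused whole. The fingers move at their own pace and stop on an object; FORCE is the grip in N (left out, the last holds). Time passes only in rows, so rows that do not move let the fingers close. It gives the time, the measured TCP pose, the force and the opening at its end, in the units of the state.
- bot.get_obs(): the state, without advancing time (a new reading comes with each control period).
- cams.grab_frame(name): name is "scene" or "top" or "wrist"; returns a dict with "color" (480x640x3 uint8, red, green, blue), "range_z" (480x640 float32, m along the optical axis (not along the pixel's ray), 0 where there is no reading), "vfov" (degrees; the focal length in pixels is half the picture's height over the tangent of half this angle, whatever the lens; pixels are square), "cx", "cy" (the principal point, pixels), "distortion" ([k1, k2, p1, p2, k3] as OpenCV has them; the pictures are not rectified), "R" (3x3) and "t" (3): a world point X has camera coordinates R X + t. Camera axes: x right, y down, z forward; pixel columns grow to the right and rows downward; lengths in m; the calibration is good to about 2 mm. A picture is of the moment at which its call begins.
- sign_off(): hands the job in, once; it reports no verdict.
The state is a dict: "clock": time; "qpos": joint angles; "joint_velocities": joint speeds; "joint_efforts": joint torques, N m; "position": TCP position; "tcp_rot": TCP orientation; "contact_force": force on the tool from outside, world axes, zero at the start; "moment": the same for the moment, N m; "grip_width": opening from 0.0 (shut) to 1.0 (fully open).
Only numpy, scipy, OpenCV 4.12 (cv2) and the standard library are available. Lean on these libraries where they do the work, as an engineer would, in place of code of your own. Each camera call takes 0.05 s, during which the arm holds its last target.

## Working session

There is one attempt and no reset: what is moved stays moved. The work goes in short steps, Python scripts to look and compute and a shell command to move; the robot and the scene stay as the last step left them, time stands still between calls to the robot, and variables do not carry over. Pictures are saved under pics/ and viewed, and the job is handed in when it is done.

```bash
ls; mkdir -p pics
python3 - <<'E'
from plant import bot,cams
import cv2,numpy as np
print(bot.get_obs(), bot.pinch_z)
for n in ["scene","top","wrist"]:
    f=cams.grab_frame(n); cv2.imwrite(f"pics/{n}0.png",f["color"][:,:,::-1])
    np.savez(f"{n}0.npz",**f)
    print(n,f["vfov"],f["cx"],f["cy"],f["distortion"],np.round(f["R"],3).tolist(),f["t"])
E
```

```text
pics
{'clock': 0.0, 'qpos': array([-1.41119023e+00,  3.26943025e-01, -1.93586906e-01,  1.05200548e+00,
        3.34162952e-06,  1.43658880e+00]), 'joint_velocities': array([ 0.00070553, -0.0002844 , -0.00141539,  0.00044472,  0.00227443,
       -0.00015017]), 'joint_efforts': array([-3.44676137e-04, -4.43397689e+01,  2.62441421e+01,  1.55363046e-02,
       -2.34209556e-04,  2.99665935e-06]), 'position': array([ 0.15919659, -0.52584491,  0.23050116]), 'tcp_rot': array([-2.52170847e+00,  1.87161578e+00,  1.95159259e-03]), 'contact_force': array([0.03213921, 0.17854663, 0.52034661]), 'moment': array([-0.00568879, -0.02147403, -0.04101601]), 'grip_width': 0.9991673294608278} 0.0187
scene 47.07984794024746 322.58321329835366 230.5769056110633 [0.0364585 0.        0.        0.        0.       ] [[-0.102, 0.995, -0.017], [0.803, 0.072, -0.592], [-0.587, -0.074, -0.806]] [ 0.12323449 -0.39817912  1.23966863]
top 49.8826670733638 310.4779812071507 237.1733625090731 [-0.11553528  0.          0.          0.          0.        ] [[0.019, -1.0, -0.016], [-0.988, -0.016, -0.152], [0.151, 0.018, -0.988]] [-0.05346185  0.55388645  0.83006478]
wrist 67.27667513165218 318.50499745040213 244.38445384493292 [-0.01989313  0.          0.          0.          0.        ] [[0.289, -0.957, -0.002], [-0.907, -0.275, 0.318], [-0.305, -0.09, -0.948]] [-0.54863144 -0.04070043  0.38131612]
```

View pics/scene0.png

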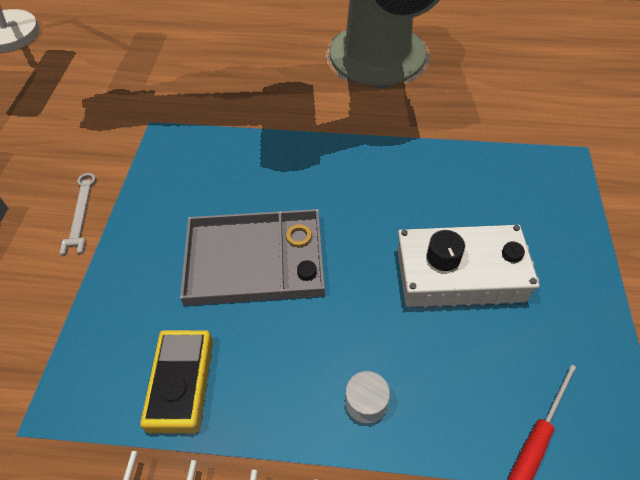

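View pics/top0.png

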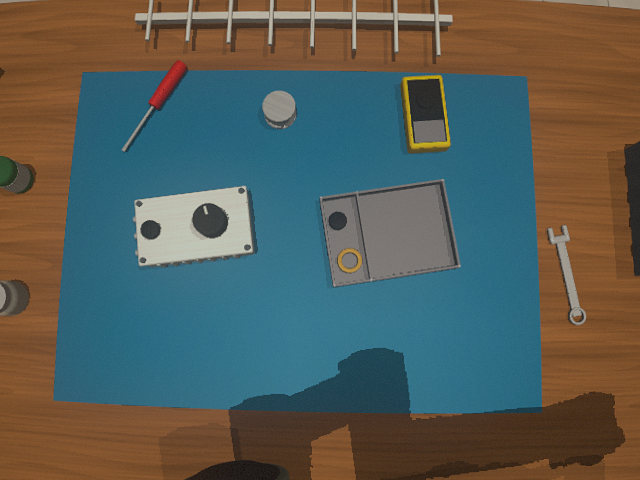

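View pics/wrist0.png

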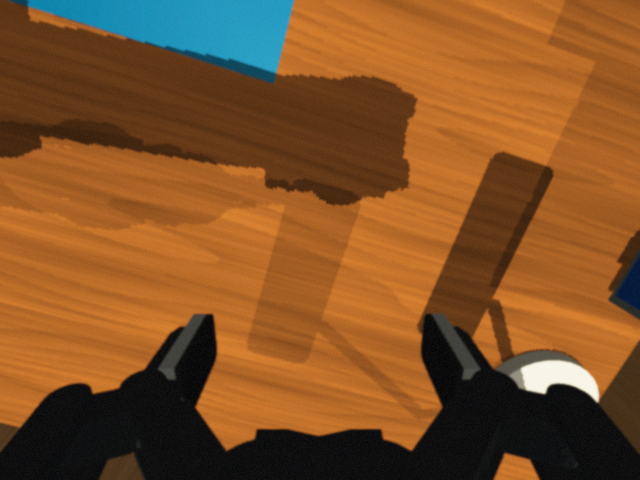

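The scene view shows the cap at about (447,250) on the amplifier and the tray at about (253,257). In the top view the cap is at (210,221), its mark near (207,211), the empty compartment's centre is about (406,230), and the plug is at (150,230). Next I'll measure them.

```bash
cat > h.py <<'E'
import numpy as np,cv2
from scipy.spatial.transform import Rotation as Ro
def K(f):
    fl=240/np.tan(np.radians(float(f["vfov"]))/2)
    return np.array([[fl,0,float(f["cx"])],[0,fl,float(f["cy"])],[0,0,1]])
def rays(f,uv):
    p=cv2.undistortPoints(np.asarray(uv,float).reshape(-1,1,2),K(f),np.asarray(f["distortion"],float)).reshape(-1,2)
    return np.c_[p,np.ones(len(p))]
def onz(f,uv,z):
    R=np.asarray(f["R"]);C=-R.T@np.asarray(f["t"]); d=rays(f,uv)@R
    return C+d*((z-C[2])/d[:,2])[:,None]
def cloud(f):
    v,u=np.mgrid[0:480,0:640]; r=rays(f,np.c_[u.ravel(),v.ravel()])
    P=(r*np.asarray(f["range_z"]).ravel()[:,None]-np.asarray(f["t"]))@np.asarray(f["R"])
    return P.reshape(480,640,3)
E
python3 - <<'E'
from h import *
for n in ["top","scene"]:
    f=np.load(f"{n}0.npz"); im=f["color"].astype(int); P=cloud(f); z=P[...,2]; g=im.sum(2)/3; sat=im.max(2)-im.min(2)
    box=dict(top=((120,260,180,275),(310,470,170,295)),scene=((390,545,215,315),(170,335,200,310)))[n]
    def m(b): M=np.zeros((480,640),bool);M[b[2]:b[3],b[0]:b[1]]=1;return M
    A=m(box[0]);T=m(box[1]); have=f["range_z"]>0
    # cap top
    c=A&have&(abs(z-.091)<.005); ct=max(cv2.findContours(c.astype(np.uint8),0,1)[0],key=cv2.contourArea)
    w=onz(f,ct.reshape(-1,2),.091)[:,:2]; (x,y),r=cv2.minEnclosingCircle(w.astype(np.float32))
    e=cv2.fitEllipse(w.astype(np.float32))
    print(n,"cap z",np.median(z[c]),"circ",x,y,r,"ell",e)
    mk=c&(g>110); v,u=np.nonzero(mk); q=onz(f,np.c_[u,v],.091)[:,:2]; mc=q.mean(0)
    d=mc-np.array(e[0]); print("mark n",len(q),"mean",mc,"r",np.hypot(*d),"ang",np.degrees(np.arctan2(d[1],d[0])))
    # case
    c=A&have&(abs(z-.055)<.006); c=cv2.morphologyEx(c.astype(np.uint8),3,np.ones((5,5)));ct=np.vstack([k for k in cv2.findContours(c,0,1)[0] if cv2.contourArea(k)>100])
    w=onz(f,ct.reshape(-1,2),.055)[:,:2]; R=cv2.minAreaRect((w*1000).astype(np.float32)); print("case",R,cv2.boxPoints(R).tolist())
    c=T&have&(z>.017)&(z<.032); c2=T&(sat<40)
    ct=np.vstack(cv2.findContours((c).astype(np.uint8),0,1)[0]); w=onz(f,ct.reshape(-1,2),.025)[:,:2]; R=cv2.minAreaRect((w*1000).astype(np.float32)); print("tray",R,cv2.boxPoints(R).tolist())
E
```

```text
top cap z 0.09003169570457117 circ 0.5744588375091553 0.12178244441747665 0.026542700827121735 ell ((0.574610710144043, 0.1216081902384758), (0.04993193969130516, 0.05138687416911125), 116.40430450439453)
mark n 26 mean [0.58849837 0.12739053] r 0.015043360418034182 ang 22.605163448328156
case ((569.1469116210938, 156.16152954101562), (116.72303771972656, 195.9393310546875), 7.84230375289917) [[497.96356201171875, 245.2516632080078], [524.6989135742188, 51.14488220214844], [640.3302612304688, 67.07139587402344], [613.5949096679688, 261.17816162109375]]
tray ((569.244873046875, -179.44778442382812), (158.93064880371094, 222.73843383789062), 9.731912612915039) [[472.097412109375, -83.1139144897461], [509.748779296875, -302.64703369140625], [666.392333984375, -275.7816467285156], [628.740966796875, -56.24853515625]]
scene cap z 0.09056002080475171 circ 0.5779911279678345 0.12168016284704208 0.02788900025188923 ell ((0.5774275064468384, 0.12129131704568863), (0.051156315952539444, 0.05391402542591095), 70.2441177368164)
mark n 41 mean [0.58189388 0.12374752] r 0.005097194424798241 ang 28.807811150937642
case ((573.1945190429688, 155.8092498779297), (117.13997650146484, 195.5071563720703), 8.140970230102539) [[501.3719787597656, 244.28367614746094], [529.0575561523438, 50.746726989746094], [645.01708984375, 67.33482360839844], [617.3314819335938, 260.87176513671875]]
tray ((573.991455078125, -178.72889709472656), (163.7365264892578, 221.2899627685547), 9.646425247192383) [[474.740234375, -83.36683654785156], [511.8212890625, -301.52789306640625], [673.24267578125, -274.0909423828125], [636.16162109375, -55.929901123046875]]
```

```bash
cat >> h.py <<'E'
def st(target=None,verbose=True):
    from plant import bot
    o=bot.get_obs(); R=Ro.from_rotvec(o["tcp_rot"]).as_matrix()
    yaw=np.degrees(np.arctan2(R[1,0],R[0,0]))
    print("t",round(o["clock"],2),"p",np.round(o["position"],4),"jaw yaw",round(yaw,2),"zaxis",np.round(R[:,2],4),"q",np.round(o["qpos"],3),"F",np.round(o["contact_force"],1),"M",np.round(o["moment"],2),"w",round(o["grip_width"],3))
    if target is not None:
        d=R.T@(np.array(target)-o["position"]); print("tool-frame shift to target (m)",np.round(d,4),"scale units",np.round(d/.08,3))
    return o,R,yaw
E
python3 - <<'E'
from h import *
st([.576,.1215,.20])
E
```

```text
t 0.15 p [ 0.1592 -0.526   0.2307] jaw yaw -73.17 zaxis [-2.0e-04  1.3e-03 -1.0e+00] q [-1.411  0.327 -0.193  1.052 -0.     1.437] F [-0.8 -0.6 -0.4] M [ 0.02 -0.04  0.03] w 0.997
tool-frame shift to target (m) [-0.499  -0.5864  0.0314] scale units [-6.238 -7.33   0.393]
```

```bash
python3 -m crank '[[0,0,0,0,0,-0.07,0],[0,0,0,0,0,-0.07,0],[0,0,0,0,0,-0.07,0],[0,0,0,0,0,-0.07,0],[0,0,0,0,0,-0.07,0],[0,0,0,0,0,-0.07,0],[0,0,0,0,0,-0.07,0],[0,0,0,0,0,-0.07,0],[0,0,0,0,0,-0.07,0],[0,0,0,0,0,-0.07,0],[0,0,0,0,0,-0.07,0],[0,0,0,0,0,-0.07,0],[0,0,0,0,0,-0.07,0],[0,0,0,0,0,-0.07,0],[0,0,0,0,0,-0.07,0],[0,0,0,0,0,-0.07,0],[0,0,0,0,0,-0.07,0]]'
python3 - <<'E'
from h import *
st([.576,.1215,.20])
E
```

```text
clock: 1.85
position: [0.1585, -0.5213, 0.2246]
tcp_rot: [-2.513, -1.863, -0.01]
contact_force: [-0.5, 0.1, -0.6]
grip_width: 0.998
t 1.85 p [ 0.1585 -0.5213  0.2246] jaw yaw 73.09 zaxis [-0.0023  0.0143 -0.9999] q [-1.411  0.332 -0.201  1.052  0.    -1.116] F [-0.5  0.1 -0.6] M [0.03 0.01 0.07] w 0.998
tool-frame shift to target (m) [0.7361 0.2128 0.0329] scale units [9.201 2.659 0.411]
```

```bash
python3 -m crank '[[0.57,0.166,0.01,0,0,0,0],[0.57,0.166,0.01,0,0,0,0],[0.57,0.166,0.01,0,0,0,0],[0.57,0.166,0.01,0,0,0,0],[0.57,0.166,0.01,0,0,0,0],[0.57,0.166,0.01,0,0,0,0],[0.57,0.166,0.01,0,0,0,0],[0.57,0.166,0.01,0,0,0,0],[0.57,0.166,0.01,0,0,0,0],[0.57,0.166,0.01,0,0,0,0],[0.57,0.166,0.01,0,0,0,0],[0.57,0.166,0.01,0,0,0,0],[0.57,0.166,0.01,0,0,0,0],[0.4,0.12,0.01,0,0,0,0],[0.3,0.1,0.01,0,0,0,0],[0,0,0,0,0,0,0]]'
python3 - <<'E'
from h import *
st([.576,.1215,.20])
E
```

```text
clock: 3.45
position: [0.5416, 0.0662, 0.2161]
tcp_rot: [-2.516, -1.862, -0.012]
contact_force: [-0.7, -0.7, 0.3]
grip_width: 1.002
t 3.45 p [0.5416 0.0662 0.2161] jaw yaw 73.01 zaxis [-3.000e-04  1.340e-02 -9.999e-01] q [-0.021  0.328 -0.23   1.013  0.013  0.275] F [-0.7 -0.7  0.3] M [-0.05  0.01  0.04] w 1.002
tool-frame shift to target (m) [0.0628 0.0168 0.0168] scale units [0.784 0.21  0.21 ]
```

```bash
cat >> h.py <<'E'
def lvl(R):
    z=R[:,2]; a=np.cross(z,[0,0,-1]); print("level turn units",np.round(R.T@a/np.radians(120),4))
E
python3 -m crank '[[0.4,0.1,0.1,-0.002,-0.006,0,0],[0.38,0.1,0.1,0,0,0,0],[0,0,0,0,0,0,0],[0,0,0,0,0,0,0]]'
python3 - <<'E'
from h import *
from plant import cams
o,R,y=st([.576,.1215,.20]);lvl(R)
f=cams.grab_frame("wrist");np.savez("wrist1.npz",**f);cv2.imwrite("pics/wrist1.png",f["color"][:,:,::-1])
o,R,y=st([.576,.1215,.20])
E
```

```text
clock: 3.85
position: [0.5746, 0.1215, 0.1987]
tcp_rot: [2.526, 1.868, -0.006]
contact_force: [0.2, 0.3, -0.9]
grip_width: 1.002
t 3.85 p [0.5746 0.1215 0.1987] jaw yaw 72.98 zaxis [-0.0033 -0.0024 -1.    ] q [ 0.084  0.42  -0.139  1.016 -0.002  0.381] F [ 0.2  0.3 -0.9] M [-0.01 -0.07  0.01] w 1.002
tool-frame shift to target (m) [ 0.0004  0.0014 -0.0013] scale units [ 0.005  0.017 -0.017]
level turn units [-0.0011  0.0016  0.    ]
t 3.9 p [0.5744 0.1213 0.1987] jaw yaw 72.95 zaxis [-0.0033 -0.0021 -1.    ] q [ 0.083  0.42  -0.139  1.015 -0.002  0.381] F [-0.5  0.1  0.3] M [-0.01  0.02  0.01] w 0.999
tool-frame shift to target (m) [ 0.0006  0.0014 -0.0013] scale units [ 0.008  0.018 -0.017]
```

View pics/wrist1.png

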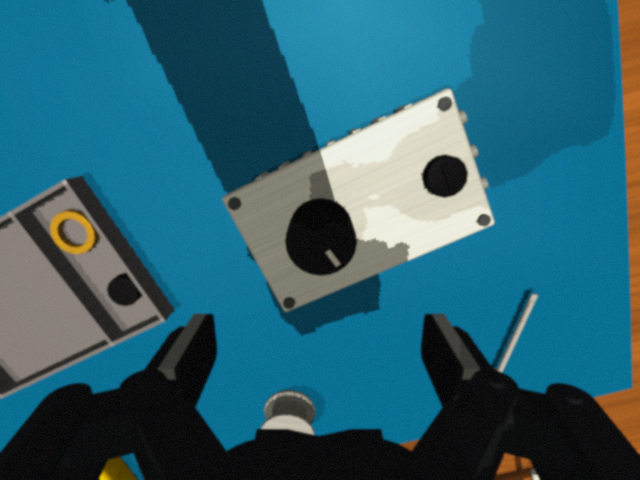

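Run:
```python
from h import *
f=np.load("wrist1.npz"); im=f["color"].astype(int); P=cloud(f); z=P[...,2];g=im.sum(2)/3
A=np.zeros((480,640),bool);A[190:285,275:365]=1
c=A&(abs(z-.091)<.006)&(f["range_z"]>0)
c=cv2.morphologyEx(c.astype(np.uint8),3,np.ones((3,3)))>0
ct=max(cv2.findContours(c.astype(np.uint8),0,1)[0],key=cv2.contourArea)
w=onz(f,ct.reshape(-1,2),.091)[:,:2]; e=cv2.fitEllipse((w*1000).astype(np.float32)); print(e,np.median(z[c]))
mk=np.zeros_like(A);mk[245:272,322:345]=1; mk&=g>75
v,u=np.nonzero(mk); q=onz(f,np.c_[u,v],.091)[:,:2]*1000; d=q.mean(0)-e[0]
print(len(q),q.mean(0),np.hypot(*d),np.degrees(np.arctan2(d[1],d[0])))
L=cv2.fitLine(q.astype(np.float32),2,0,.01,.01).ravel();print("line ang",np.degrees(np.arctan2(L[1],L[0])))
A[:]=0;A[80:320,215:500]=1
c=A&(abs(z-.055)<.006); c=cv2.morphologyEx(c.astype(np.uint8),3,np.ones((5,5)));ct=np.vstack([k for k in cv2.findContours(c,0,1)[0] if cv2.contourArea(k)>200])
w=onz(f,ct.reshape(-1,2),.055)[:,:2]; print(cv2.minAreaRect((w*1000).astype(np.float32)))
```

```text
((574.9730834960938, 123.12123107910156), (51.52640151977539, 52.82627868652344), 75.65776062011719) 0.0911562097907433
121 [591.75438541 128.71005718] 17.68748346124229 18.419763962058507
line ang 19.508087
((569.8080444335938, 157.47373962402344), (115.36616516113281, 194.05555725097656), 8.079187393188477)
```

The wrist view shows the cap at (321,237), its mark at (332,258) and the plug at (445,176). The cap axis is at about (0.5755, 0.122). The mark stands at about 19° in the world frame, so about 11° relative to the amplifier, whose yaw is 8°. I need to turn it about 109°.

```bash
python3 -m crank '[[0.01,0.01,0.4,-0.001,0.001,0,0],[0,0,0.4,0,0,0,0],[0,0,0.4,0,0,0,0],[0,0,0.3,0,0,0,0],[0,0,0.1,0,0,0,0],[0,0,0,0,0,0,0]]' 30
python3 - <<'E'
from h import *
o,R,y=st([.5755,.122,.060]);lvl(R)
E
```

```text
clock: 4.5
position: [0.5749, 0.1142, 0.0711]
tcp_rot: [2.531, 1.854, 0.003]
contact_force: [0.4, 0.2, 1.2]
grip_width: 1.001
t 4.5 p [0.5749 0.1142 0.0711] jaw yaw 72.43 zaxis [ 0.0039 -0.0021 -1.    ] q [ 0.071  0.538 -0.307  0.722 -0.002  0.378] F [0.4 0.2 1.2] M [-0.04  0.01 -0.02] w 1.001
tool-frame shift to target (m) [ 0.0077 -0.0018  0.0111] scale units [ 0.096 -0.023  0.139]
level turn units [0.0021 0.0004 0.    ]
```

```bash
python3 -m crank '[[0.096,-0.023,0.1,0.002,0,0,0],[0,0,0,0,0,0,0]]' 30
python3 - <<'E'
from h import *
o,R,y=st([.5755,.122,.060]);lvl(R)
E
python3 -m crank '[[0,0,0,0,0,0,0],[0,0,0,0,0,0,0]]'
python3 - <<'E'
from h import *
o,R,y=st([.5755,.122,.060]);lvl(R)
E
```

```text
clock: 4.7
position: [0.5767, 0.1216, 0.0649]
tcp_rot: [2.535, 1.853, 0.003]
contact_force: [-0.3, 0.1, 0.2]
grip_width: 1.001
t 4.7 p [0.5767 0.1216 0.0649] jaw yaw 72.33 zaxis [ 2.3e-03 -4.0e-04 -1.0e+00] q [ 0.083  0.552 -0.301  0.715 -0.001  0.391] F [-0.3  0.1  0.2] M [-0.03  0.02 -0.02] w 1.001
tool-frame shift to target (m) [-0.     -0.0012  0.0049] scale units [-0.    -0.015  0.061]
level turn units [ 0.0011 -0.0002  0.    ]
clock: 4.9
position: [0.5782, 0.1221, 0.0668]
tcp_rot: [2.533, 1.852, 0.007]
contact_force: [-0.4, -0.0, -0.4]
grip_width: 1.0
t 4.9 p [0.5782 0.1221 0.0668] jaw yaw 72.36 zaxis [ 5.5e-03 -2.0e-04 -1.0e+00] q [ 0.084  0.55  -0.299  0.716 -0.001  0.391] F [-0.4 -0.  -0.4] M [ 0.03  0.04 -0.  ] w 1.0
tool-frame shift to target (m) [-0.0009 -0.0025  0.0068] scale units [-0.011 -0.032  0.084]
level turn units [ 0.0026 -0.0007 -0.    ]
```

```bash
python3 -m crank '[[-0.01,-0.03,0.1,0.003,-0.001,0,0],[0,0,0,0,0,0,0]]' 30
python3 - <<'E'
from h import *
o,R,y=st([.5755,.122,.060]);lvl(R)
E
```

```text
clock: 5.1
position: [0.5763, 0.1223, 0.0594]
tcp_rot: [2.535, 1.855, 0.001]
contact_force: [-0.4, -0.2, -0.3]
grip_width: 1.0
t 5.1 p [0.5763 0.1223 0.0594] jaw yaw 72.38 zaxis [ 7.e-04 -2.e-04 -1.e+00] q [ 0.084  0.559 -0.305  0.706 -0.     0.391] F [-0.4 -0.2 -0.3] M [0.04 0.03 0.06] w 1.0
tool-frame shift to target (m) [-0.0006 -0.0007 -0.0006] scale units [-0.007 -0.009 -0.008]
level turn units [ 0.0003 -0.     -0.    ]
```

Position is good. Closing.

```bash
python3 -m crank '[[0,0,0,0,0,0,1],[0,0,0,0,0,0,1],[0,0,0,0,0,0,1],[0,0,0,0,0,0,1],[0,0,0,0,0,0,1],[0,0,0,0,0,0,1],[0,0,0,0,0,0,1],[0,0,0,0,0,0,1]]' 30
python3 - <<'E'
from h import *
o,R,y=st([.5755,.122,.060]);lvl(R)
E
```

```text
clock: 5.9
position: [0.5764, 0.1223, 0.0595]
tcp_rot: [2.535, 1.855, 0.001]
contact_force: [0.4, 0.8, 1.3]
grip_width: 0.602
t 5.9 p [0.5764 0.1223 0.0595] jaw yaw 72.39 zaxis [ 7.e-04 -2.e-04 -1.e+00] q [ 0.084  0.559 -0.305  0.706 -0.     0.391] F [0.4 0.8 1.3] M [-0.   -0.01  0.01] w 0.602
tool-frame shift to target (m) [-0.0006 -0.0007 -0.0005] scale units [-0.008 -0.009 -0.006]
level turn units [ 0.0003 -0.      0.    ]
```

```bash
python3 -m crank '[[0,0,0,0,0,-0.04,1],[0,0,0,0,0,-0.04,1],[0,0,0,0,0,-0.04,1]]' 40
python3 - <<'E'
from h import *
o,R,y=st([.5764,.1223,.060]);lvl(R)
E
```

```text
clock: 6.2
position: [0.5759, 0.1225, 0.0596]
tcp_rot: [-2.273, -2.169, 0.0]
contact_force: [-0.3, -0.2, -0.1]
grip_width: 0.601
t 6.2 p [0.5759 0.1225 0.0596] jaw yaw 87.31 zaxis [-1.e-04  1.e-04 -1.e+00] q [ 0.084  0.559 -0.305  0.707  0.     0.131] F [-0.3 -0.2 -0.1] M [-0.02  0.1   0.01] w 0.601
tool-frame shift to target (m) [-0.0002  0.0005 -0.0004] scale units [-0.002  0.006 -0.005]
level turn units [-0.0001 -0.     -0.    ]
```

```bash
python3 -m crank '[[0,0,0,0,0,-0.045,1],[0,0,0,0,0,-0.045,1],[0,0,0,0,0,-0.045,1],[0,0,0,0,0,-0.045,1],[0,0,0,0,0,-0.045,1],[0,0,0,0,0,-0.045,1],[0,0,0,0,0,-0.045,1]]' 40
python3 - <<'E'
from h import *
from plant import cams
o,R,y=st([.5764,.1223,.060]);lvl(R)
for n in ["top","scene"]:
    f=cams.grab_frame(n);np.savez(n+"2.npz",**f);im=f["color"][:,:,::-1]
    im=im[150:300,110:290] if n=="top" else im[180:330,380:560]
    cv2.imwrite(f"pics/{n}2.png",cv2.resize(im,None,fx=3,fy=3))
E
```

```text
clock: 6.9
position: [0.5751, 0.1216, 0.0596]
tcp_rot: [-1.409, -2.807, 0.004]
contact_force: [0.4, -0.3, -0.7]
grip_width: 0.596
t 6.9 p [0.5751 0.1216 0.0596] jaw yaw 126.69 zaxis [-0.0016 -0.0019 -1.    ] q [ 0.084  0.559 -0.306  0.708 -0.002 -0.557] F [ 0.4 -0.3 -0.7] M [-0.04 -0.13 -0.05] w 0.596
tool-frame shift to target (m) [-0.0002  0.0015 -0.0004] scale units [-0.003  0.019 -0.005]
level turn units [-0.0012  0.0003  0.    ]
```

View pics/scene2.png

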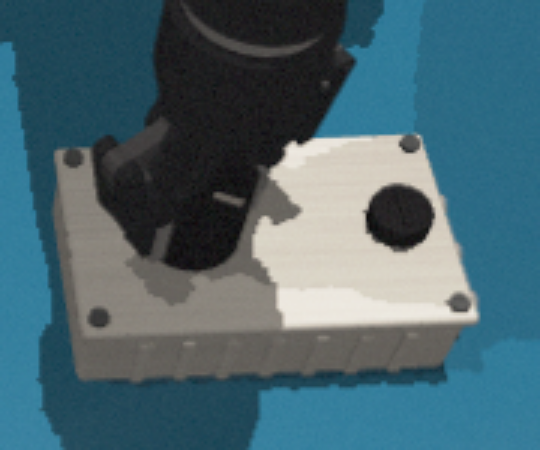

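The scene crop shows the mark at (228,198), and it has rotated with the jaws by about 54°. Now I'll regrasp.

```bash
python3 -m crank '[[0,0,0,0,0,0,0],[0,0,0,0,0,0,0],[0,0,0,0,0,0,0],[0,0,0,0,0,0,0],[0,0,0,0,0,0,0],[0,0,0,0,0,0.065,0],[0,0,0,0,0,0.065,0],[0,0,0,0,0,0.065,0],[0,0,0,0,0,0.065,0],[0,0,0,0,0,0.065,0],[0,0,0,0,0,0.065,0],[0,0,0,0,0,0.065,0],[0,0,0,0,0,0,0]]' 40
python3 - <<'E'
from h import *
o,R,y=st([.5760,.1223,.060]);lvl(R)
E
```

```text
clock: 8.3
position: [0.575, 0.1219, 0.0595]
tcp_rot: [2.585, 1.785, -0.004]
contact_force: [-1.4, 0.7, -0.5]
grip_width: 0.997
t 8.3 p [0.575  0.1219 0.0595] jaw yaw 69.24 zaxis [-0.0018 -0.0014 -1.    ] q [ 0.084  0.559 -0.306  0.708 -0.001  0.446] F [-1.4  0.7 -0.5] M [ 0.02 -0.   -0.01] w 0.997
tool-frame shift to target (m) [ 0.0008  0.0008 -0.0005] scale units [ 0.01   0.01  -0.007]
level turn units [-0.0006  0.0009  0.    ]
```

```bash
python3 -m crank '[[0.01,0.01,-0.01,0,0.001,0,1],[0,0,0,0,0,0,1],[0,0,0,0,0,0,1],[0,0,0,0,0,0,1],[0,0,0,0,0,0,1],[0,0,0,0,0,0,1],[0,0,0,0,0,0,1],[0,0,0,0,0,-0.045,1],[0,0,0,0,0,-0.045,1],[0,0,0,0,0,-0.045,1],[0,0,0,0,0,-0.045,1],[0,0,0,0,0,-0.045,1],[0,0,0,0,0,-0.045,1],[0,0,0,0,0,-0.045,1],[0,0,0,0,0,-0.045,1],[0,0,0,0,0,-0.045,1]]' 40
python3 - <<'E'
from h import *
from plant import cams
o,R,y=st([.5760,.1223,.060]);lvl(R)
for n in ["top","scene","wrist"]:
    f=cams.grab_frame(n);np.savez(n+"3.npz",**f);im=f["color"][:,:,::-1]
    im=im[150:300,110:290] if n=="top" else im[180:330,380:560] if n=="scene" else im
    cv2.imwrite(f"pics/{n}3.png",cv2.resize(im,None,fx=3,fy=3) if n!="wrist" else im)
E
```

```text
clock: 9.9
position: [0.5742, 0.1223, 0.0606]
tcp_rot: [-1.561, -2.722, 0.003]
contact_force: [-0.5, -0.8, 1.3]
grip_width: 0.601
t 9.9 p [0.5742 0.1223 0.0606] jaw yaw 120.33 zaxis [-4.1e-03  1.0e-04 -1.0e+00] q [ 0.084  0.558 -0.304  0.713  0.    -0.446] F [-0.5 -0.8  1.3] M [-0.13  0.01 -0.04] w 0.601
tool-frame shift to target (m) [-0.0009  0.0015  0.0006] scale units [-0.011  0.019  0.008]
level turn units [-0.0017 -0.001  -0.    ]
```

View pics/scene3.png

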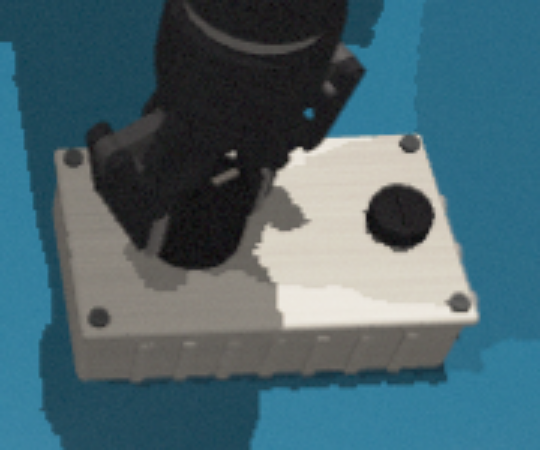

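View pics/wrist3.png

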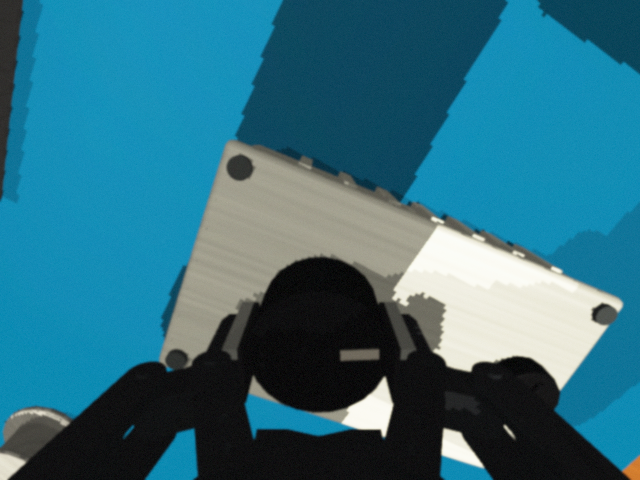

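View pics/top3.png

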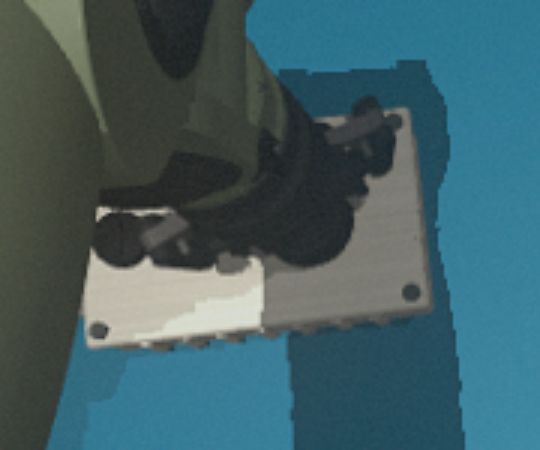

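The wrist view shows the cap between the pads at about (317,335), with the mark at (340–380,355).

```bash
cat > mk.py <<'E'
from h import *
import sys
f=np.load(sys.argv[1]);x0,x1,y0,y1=map(int,sys.argv[2:6]);zt=float(sys.argv[6])
g=f["color"].astype(int).sum(2)/3
m=np.zeros((480,640),bool);m[y0:y1,x0:x1]=1;m&=g>70
v,u=np.nonzero(m);q=onz(f,np.c_[u,v],zt)[:,:2]*1000
L=cv2.fitLine(q.astype(np.float32),2,0,.01,.01).ravel();print(len(q),"mark mean",q.mean(0),"line ang",np.degrees(np.arctan2(L[1],L[0])))
d=q.mean(0)-[575.8,122.3];print("ang about axis",np.degrees(np.arctan2(d[1],d[0])),np.hypot(*d))
P=cloud(f);b=P[300:340,290:340];print("cap top z",np.median(b[...,2]))
E
python3 mk.py wrist3.npz 335 385 344 366 .092
```

```text
364 mark mean [565.82779936 134.70493767] line ang -58.059044
ang about axis 128.79544019145496 15.916257858522723
cap top z 0.09136454729582488
```

The mark is at 122–129° in the world frame, so 114–121° relative to the amplifier, which is past 104. I'll add 4°, then start a gentle lift.

```bash
python3 -m crank '[[0,0,0,-0.001,-0.001,-0.033,1],[-0.005,0.01,0,0,0,0,1],[0,0,-0.05,0,0,0,1],[0,0,-0.05,0,0,0,1]]' 45
python3 - <<'E'
from h import *
o,R,y=st([.5760,.1223,.110]);lvl(R)
E
```

```text
clock: 10.45
position: [0.5744, 0.1225, 0.0683]
tcp_rot: [-1.484, -2.766, 0.003]
contact_force: [-0.1, -0.3, -1.6]
grip_width: 0.606
t 10.45 p [0.5744 0.1225 0.0683] jaw yaw 123.59 zaxis [-3.1e-03 -3.0e-04 -1.0e+00] q [ 0.084  0.548 -0.298  0.728 -0.    -0.502] F [-0.1 -0.3 -1.6] M [0.02 0.01 0.  ] w 0.606
tool-frame shift to target (m) [-0.0009  0.0011 -0.0417] scale units [-0.012  0.014 -0.521]
level turn units [-0.0013 -0.0007  0.    ]
```

```bash
python3 -m crank '[[0,0,-0.12,0,0,0,1],[0,0,-0.12,0,0,0,1],[0,0,-0.12,0,0,0,1],[0,0,-0.12,0,0,0,1]]'
python3 - <<'E'
from h import *
o,R,y=st([.5760,.1223,.2]);lvl(R)
E
python3 -m crank '[[-0.01,0,-0.2,0,0,0,1],[0,0,-0.2,0,0,0,1],[0,0,-0.3,0,0,0,1],[0,0,-0.3,0,0,0,1],[0,0,-0.2,0,0,0,1],[0,0,0,0,0,0,1],[0,0,0,0,0,0,1]]'
python3 - <<'E'
from h import *
from plant import cams
o,R,y=st([.577,-.2105,.2]);lvl(R)
for n in ["scene","wrist"]:
    f=cams.grab_frame(n);np.savez(n+"4.npz",**f);im=f["color"][:,:,::-1]
    cv2.imwrite(f"pics/{n}4.png",im)
E
```

```text
clock: 10.85
position: [0.5746, 0.1226, 0.1097]
tcp_rot: [-1.487, -2.764, 0.003]
contact_force: [0.6, -0.4, -0.7]
grip_width: 0.6
t 10.85 p [0.5746 0.1226 0.1097] jaw yaw 123.46 zaxis [-3.3e-03 -1.0e-04 -1.0e+00] q [ 0.084  0.501 -0.255  0.818  0.    -0.5  ] F [ 0.6 -0.4 -0.7] M [-0.02 -0.03 -0.02] w 0.6
tool-frame shift to target (m) [-0.0009  0.0008 -0.0903] scale units [-0.011  0.01  -1.129]
level turn units [-0.0014 -0.0008  0.    ]
clock: 11.55
position: [0.5757, 0.122, 0.2159]
tcp_rot: [1.488, 2.765, 0.002]
contact_force: [-0.9, 0.1, -1.0]
grip_width: 0.595
t 11.55 p [0.5757 0.122  0.2159] jaw yaw 123.41 zaxis [ 2.e-03  4.e-04 -1.e+00] q [ 0.083  0.406 -0.115  1.048  0.    -0.5  ] F [-0.9  0.1 -1. ] M [ 0.01  0.07 -0.  ] w 0.595
tool-frame shift to target (m) [-0.2782 -0.1821  0.0158] scale units [-3.478 -2.276  0.198]
level turn units [ 0.0009  0.0004 -0.    ]
```

View pics/scene4.png

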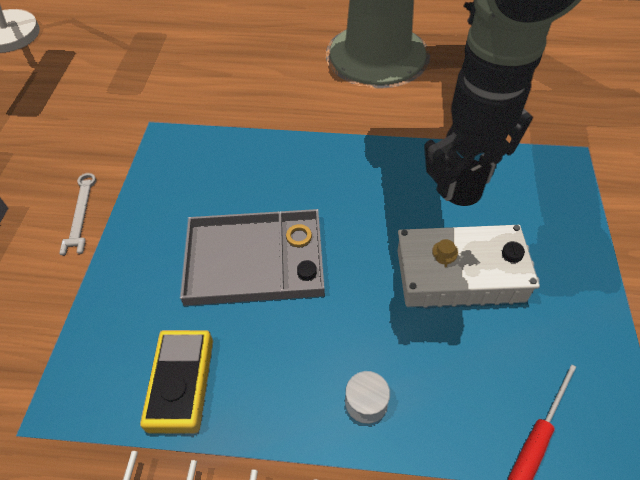

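View pics/wrist4.png

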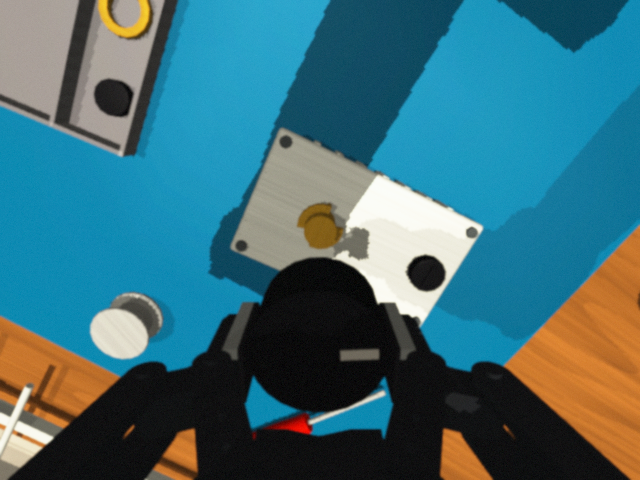

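The scene view shows the cap in the gripper and the bare brass neck at (446,251). The tray's contents are unchanged. Next is the transfer to the tray.

```bash
python3 -m crank '[[-0.2,-0.13,0,0,0,0,1],[-0.35,-0.23,0,0,0,0,1],[-0.35,-0.23,0,0,0,0,1],[-0.35,-0.23,0,0,0,0,1],[-0.35,-0.23,0,0,0,0,1],[-0.35,-0.23,0,0,0,0,1],[-0.35,-0.23,0,0,0,0,1],[-0.35,-0.23,0,0,0,0,1],[-0.35,-0.23,0,0,0,0,1],[-0.2,-0.13,0,0,0,0,1],[0,0,0,0,0,0,1]]'
python3 - <<'E'
from h import *
o,R,y=st([.577,-.2105,.12]);lvl(R)
E
```

```text
clock: 12.75
position: [0.5692, -0.1932, 0.1995]
tcp_rot: [-1.474, -2.75, 0.007]
contact_force: [-0.3, 0.7, -0.7]
grip_width: 0.601
t 12.75 p [ 0.5692 -0.1932  0.1995] jaw yaw 123.6 zaxis [-0.0213  0.0063 -0.9998] q [-0.448  0.459 -0.075  1.059 -0.004 -1.035] F [-0.3  0.7 -0.7] M [ 0.01  0.02 -0.01] w 0.601
tool-frame shift to target (m) [-0.0201 -0.002   0.0792] scale units [-0.251 -0.024  0.99 ]
level turn units [-0.0068 -0.0082  0.    ]
```

```bash
python3 -m crank '[[-0.25,-0.02,0.1,-0.007,-0.008,0,1],[0,0,0,0,0,0,1],[0,0,0,0,0,0,1]]'
python3 - <<'E'
from h import *
o,R,y=st([.577,-.2105,.06]);lvl(R)
E
```

```text
clock: 13.05
position: [0.577, -0.209, 0.1878]
tcp_rot: [-1.482, -2.763, -0.003]
contact_force: [-1.0, 0.4, -0.9]
grip_width: 0.6
t 13.05 p [ 0.577  -0.209   0.1878] jaw yaw 123.58 zaxis [-0.0046  0.0048 -1.    ] q [-0.469  0.478 -0.075  1.024  0.002 -1.055] F [-1.   0.4 -0.9] M [-0.07 -0.    0.  ] w 0.6
tool-frame shift to target (m) [-0.0021 -0.0007  0.1278] scale units [-0.026 -0.009  1.598]
level turn units [-0.0006 -0.0031  0.    ]
```

```bash
python3 -m crank '[[-0.02,0,0.2,-0.001,-0.003,0,1],[0,0,0.3,0,0,0,1],[0,0,0.3,0,0,0,1],[0,0,0.3,0,0,0,1],[0,0,0.2,0,0,0,1],[0,0,0,0,0,0,1],[0,0,0,0,0,0,1]]'
python3 - <<'E'
from h import *
o,R,y=st([.577,-.2105,.0075]);lvl(R)
E
```

```text
clock: 13.75
position: [0.5771, -0.2007, 0.0815]
tcp_rot: [-1.47, -2.772, -0.005]
contact_force: [-0.1, -0.1, 0.2]
grip_width: 0.596
t 13.75 p [ 0.5771 -0.2007  0.0815] jaw yaw 124.11 zaxis [-0.0022  0.0047 -1.    ] q [-0.457  0.57  -0.216  0.789  0.003 -1.052] F [-0.1 -0.1  0.2] M [-0.03 -0.01 -0.03] w 0.596
tool-frame shift to target (m) [-0.0085 -0.0057  0.0739] scale units [-0.106 -0.071  0.924]
level turn units [ 0.0004 -0.0025  0.    ]
```

```bash
python3 -m crank '[[-0.1,-0.07,0.2,0,-0.002,0,1],[0,0,0.2,0,0,0,1],[0,0,0.2,0,0,0,1],[0,0,0,0,0,0,1],[0,0,0,0,0,0,1]]'
python3 - <<'E'
from h import *
o,R,y=st([.577,-.2105,.0075]);lvl(R)
E
```

```text
clock: 14.25
position: [0.5814, -0.2099, 0.0393]
tcp_rot: [1.464, 2.77, 0.003]
contact_force: [0.2, 0.3, -0.0]
grip_width: 0.599
t 14.25 p [ 0.5814 -0.2099  0.0393] jaw yaw 124.3 zaxis [ 0.0083 -0.0022 -1.    ] q [-0.467  0.623 -0.246  0.693  0.002 -1.065] F [ 0.2  0.3 -0. ] M [ 0.02 -0.01  0.03] w 0.599
tool-frame shift to target (m) [ 0.0022 -0.0042  0.0318] scale units [ 0.028 -0.052  0.398]
level turn units [0.0027 0.0031 0.    ]
```

```bash
python3 -m crank '[[0.02,-0.05,0.15,0.003,0.003,0,1],[0,0,0.1,0,0,0,1],[0,0,0,0,0,0,1]]'
python3 - <<'E'
from h import *
o,R,y=st([.577,-.2105,.0075]);lvl(R)
from plant import cams
f=cams.grab_frame("scene");cv2.imwrite("pics/scene5.png",cv2.resize(f["color"][190:320,160:340,::-1],None,fx=3,fy=3))
E
```

```text
clock: 14.55
position: [0.5789, -0.2115, 0.021]
tcp_rot: [1.465, 2.775, -0.001]
contact_force: [0.5, -0.2, -1.0]
grip_width: 0.603
t 14.55 p [ 0.5789 -0.2115  0.021 ] jaw yaw 124.33 zaxis [ 0.0028 -0.0024 -1.    ] q [-4.700e-01  6.470e-01 -2.590e-01  6.610e-01 -1.000e-03 -1.069e+00] F [ 0.5 -0.2 -1. ] M [ 0.01 -0.02  0.02] w 0.603
tool-frame shift to target (m) [ 0.0019 -0.001   0.0135] scale units [ 0.024 -0.013  0.168]
level turn units [0.0005 0.0017 0.    ]
```

View pics/scene5.png

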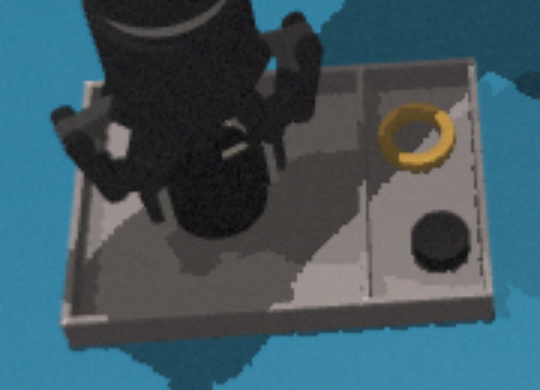

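The crop shows the cap (215,205) well inside the empty compartment, with the fingers clear of its walls. I'll do the final lowering in small steps.

```bash
python3 -m crank '[[0.01,-0.01,0.08,0.0005,0.0015,0,1],[0,0,0.03,0,0,0,1]]'
python3 - <<'E'
from h import *
o,R,y=st([.577,-.2105,.0075]);lvl(R)
E
```

```text
clock: 14.8
position: [0.5783, -0.2116, 0.0126]
tcp_rot: [1.466, 2.777, -0.0]
contact_force: [0.2, 0.3, -1.8]
grip_width: 0.598
t 14.8 p [ 0.5783 -0.2116  0.0126] jaw yaw 124.33 zaxis [ 1.1e-03 -8.0e-04 -1.0e+00] q [-0.47   0.659 -0.263  0.647 -0.    -1.07 ] F [ 0.2  0.3 -1.8] M [-0.01 -0.   -0.02] w 0.598
tool-frame shift to target (m) [ 0.0016 -0.0004  0.0051] scale units [ 0.02  -0.005  0.063]
level turn units [0.0002 0.0006 0.    ]
```

```bash
python3 -m crank '[[0,0,0.04,0,0.0005,0,1]]'
python3 -m crank '[[0,0,0.02,0,0,0,1]]'
python3 - <<'E'
from h import *
o,R,y=st([.577,-.2105,.0075]);lvl(R)
E
```

```text
clock: 14.9
position: [0.5784, -0.2117, 0.0093]
tcp_rot: [1.467, 2.777, 0.0]
contact_force: [0.6, 0.1, 0.3]
grip_width: 0.598
clock: 15.0
position: [0.5783, -0.2116, 0.0077]
tcp_rot: [1.467, 2.778, 0.001]
contact_force: [-5.7, 2.1, 14.6]
grip_width: 0.598
t 15.0 p [ 0.5783 -0.2116  0.0077] jaw yaw 124.33 zaxis [ 4.e-04  2.e-04 -1.e+00] q [-0.471  0.666 -0.265  0.64   0.    -1.07 ] F [-5.7  2.1 14.6] M [ 0.41  0.91 -0.03] w 0.598
tool-frame shift to target (m) [ 0.0016 -0.0004  0.0002] scale units [ 0.02  -0.005  0.003]
level turn units [ 0.0002  0.     -0.    ]
```

It made contact at the expected height, with 15 N. Releasing.

```bash
python3 -m crank '[[0,0,-0.005,0,0,0,1],[0,0,0,0,0,0,0.3],[0,0,0,0,0,0,0],[0,0,0,0,0,0,0],[0,0,0,0,0,0,0],[0,0,0,0,0,0,0]]'
python3 - <<'E'
from h import *
o,R,y=st([.577,-.2105,.12]);lvl(R)
E
```

```text
clock: 15.6
position: [0.5788, -0.2119, 0.0084]
tcp_rot: [1.466, 2.777, 0.001]
contact_force: [-1.2, -0.7, -0.6]
grip_width: 1.003
t 15.6 p [ 0.5788 -0.2119  0.0084] jaw yaw 124.32 zaxis [ 1.5e-03 -3.0e-04 -1.0e+00] q [-0.471  0.665 -0.264  0.64   0.    -1.07 ] F [-1.2 -0.7 -0.6] M [0.01 0.05 0.  ] w 1.003
tool-frame shift to target (m) [ 0.002  -0.0006 -0.1116] scale units [ 0.025 -0.008 -1.395]
level turn units [ 0.0005  0.0005 -0.    ]
```

```bash
python3 -m crank '[[0,0,-0.1,0,0,0,0],[0,0,-0.2,0,0,0,0],[0,0,-0.2,0,0,0,0],[0,0,-0.3,0,0,0,0],[0,0,-0.4,0,0,0,0],[0,0,-0.4,0,0,0,0],[0,0,-0.4,0,0,0,0],[0,0,0,0,0,0,0],[0,0,0,0,0,0,0],[0,0,0,0,0,0,0]]'
python3 - <<'E'
from h import *
from plant import cams
o,R,y=st()
for n in ["scene","wrist"]:
    f=cams.grab_frame(n);np.savez(n+"6.npz",**f);im=f["color"][:,:,::-1]
    cv2.imwrite(f"pics/{n}6.png",im)
E
```

```text
clock: 16.6
position: [0.578, -0.2115, 0.1784]
tcp_rot: [1.466, 2.776, 0.001]
contact_force: [0.1, 0.6, 0.1]
grip_width: 1.0
t 16.6 p [ 0.578  -0.2115  0.1784] jaw yaw 124.33 zaxis [ 2.1e-03 -6.0e-04 -1.0e+00] q [-0.471  0.482 -0.094  0.993  0.    -1.07 ] F [0.1 0.6 0.1] M [-0.04  0.02  0.01] w 1.0
```

View pics/scene6.png

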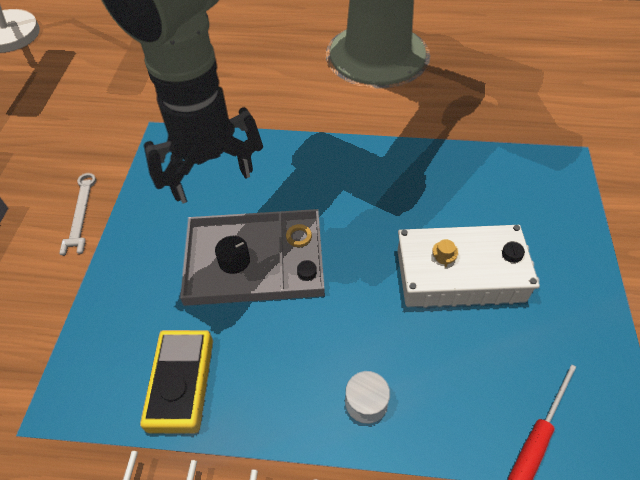

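View pics/wrist6.png

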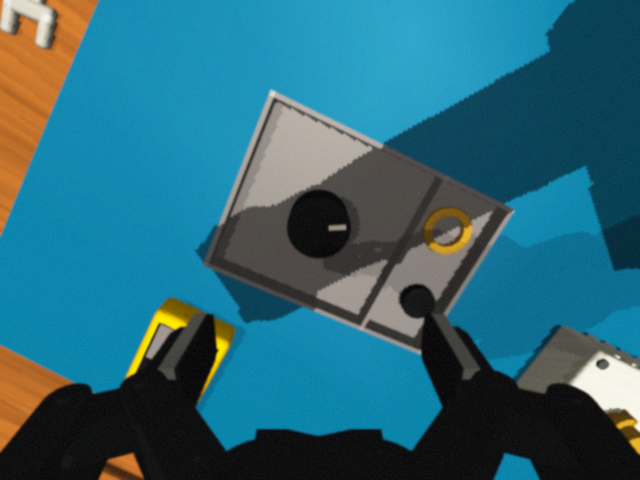

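The scene view shows the cap upright at (233,255) in the square compartment, with its mark visible on top. The neck is bare, and the plug, ring nut and small plug haven't moved. The wrist view at (320,223) agrees. I'll check flatness from depth, then hand in.

Run:
```python
from h import *
f=np.load("wrist6.npz");P=cloud(f)
b=P[203:245,300:340].reshape(-1,3);b=b[b[:,2]>.03]
c=np.linalg.lstsq(np.c_[b[:,:2]-b[:,:2].mean(0),np.ones(len(b))],b[:,2],rcond=None)[0]
print("centre",b.mean(0),"top z",c[2],"tilt deg",np.degrees(np.hypot(c[0],c[1])))
from plant import sign_off
print(sign_off())
```

```text
centre [ 0.57363618 -0.21300243  0.03904397] top z 0.03904397074793155 tilt deg 30.780688521294202
the job is handed in; nothing more can be done
None
```

The fitted tilt of 31° contradicts the picture, so I'll check it on the stored frames.

Run:
```python
from h import *
for n,s in (("wrist6",np.s_[203:245,300:340]),("scene6",np.s_[240:253,224:243])):
    P=cloud(np.load(n+".npz"));b=P[s].reshape(-1,3);print(n,len(b),"z pct",np.round(np.percentile(b[:,2],[1,5,25,50,75,95,99]),4))
    b=b[abs(b[:,2]-np.median(b[:,2]))<.006]; c=np.linalg.lstsq(np.c_[b[:,:2]-b[:,:2].mean(0),np.ones(len(b))],b[:,2],rcond=None)[0];print(len(b),c[:2],"tilt",np.degrees(np.hypot(*c[:2])))
    z=P[s][...,2]; print(np.round(z[::max(1,z.shape[0]//5),::max(1,z.shape[1]//5)]*1000,1))
```

```text
wrist6 1680 z pct [0.0366 0.0371 0.0377 0.0382 0.0387 0.0393 0.0398]
1675 [-0.00614836 -0.00050996] tilt 0.3534846120596103
[[37.4 38.4 39.2 38.8 37.9]
 [37.5 38.3 37.8 38.5 39.4]
 [39.5 37.3 38.1 39.7 38.7]
 [37.3 38.  38.3 38.6 39.5]
 [38.9 38.2 37.3 38.3 38.6]
 [39.  38.3 37.3 38.  37.6]]
scene6 247 z pct [0.0347 0.0356 0.0369 0.0377 0.0386 0.04   0.0408]
247 [0.0274017  0.00367102] tilt 1.5840282534088455
[[36.  37.3 35.9 36.8 37.3 39.2 35.6]
 [37.  36.1 36.9 40.  40.8 37.2 37.6]
 [36.  37.3 36.9 37.4 37.7 38.6 37.7]
 [38.2 35.8 38.4 37.  36.9 36.1 37.4]
 [34.7 38.1 36.8 36.2 40.7 37.  37.1]
 [39.  38.1 39.4 38.5 37.3 37.  37.4]
 [38.4 37.6 38.8 38.5 37.  39.2 34.7]]
```

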